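# Refill the tea caddy on the window sill

## Robot

A 7-joint arm with a two-finger parallel gripper is mounted at the origin on the work surface. World frame = base frame: x ahead of the robot, y to its left, z up, the work surface at z = 0. Lengths are in m, angles in rad, forces in N, time in s.
With the tool pointing down it reaches from about 0.4 to 0.875 m from the base axis. Payload 19.3 kg.
Tool frame: the origin (TCP) lies at the very end of the fingers, on their centre line; the grasp point (between the pads) lies 19 mm behind it; z points along the fingers, y is the direction in which the jaws open and shut (so a half turn about z gives the same grasp; the last joint's range is limited). The gripper opens to 85 mm and grips with 20 to 120 N. Pads are 22 mm wide; open, the fingers measure 114 mm over their backs; the gripper's body (76 mm by 85 mm) begins 54 mm behind the grasp point. The pads swing forward as they close: fully open they stand 13 mm farther back than shut.
Start: joints at [1.107, 0.521, -0.036, 1.599, 0.021, 1.021, -0.113], TCP at [0.24, -0.577, 0.231] pointing down, gripper open.
Joint ranges: [-2.91, 2.91], [-0.3, 2.13], [-1.5, 1.42], [0.17, 2.43], [-1.26, 4.41], [0.16, 1.93], [-2.52, 2.52]. Speed limits (rad/s): [1.89, 1.89, 2.39, 2.39, 3.01, 3.01, 3.01].

## Interface

Orientations are given as [roll, pitch, yaw] about the fixed x, y, z axes, in that order (R = Rz(yaw) Ry(pitch) Rx(roll)).
In Python, from workcell import bot, grab_frame, calibration, workorder gives the robot as it stands.
- The arm moves only by the tool move_arm, never from a script. Its arguments are lists of equal length, an entry for each row: "jaw": the closure in counts, from 0 (fully open) to 255 (shut); "dp": the shift along the tool's x, y, z in units of 800 mm (1.0 is 800 mm), a list of three; "rotation": the turn, a rotation vector about the tool's x, y, z in units of pi rad (1.0 is pi rad), a list of three. In form: {"jaw": [jaw, ...], "dp": [[dx, dy, dz], ...], "rotation": [[rx, ry, rz], ...]}. A call has 1 to 10 rows; each row shifts and turns the commanded pose from where the row before left it, along the tool's axes as they then stand; what a row does not reach is not made up. A row lasts 1/8 s, in which the tool goes at most 62.5 mm and 10.7 degrees, less where a joint would pass 70% of its speed; a pose out of reach is approached as far as the arm can. A call with a number of a shift or a turn outside -1 to 1 is refused whole. A call with a gripper value outside its range is refused whole. The fingers move at their own pace and stop on an object; "squeeze" is the grip in N (left out, the last holds). Time passes only in rows, so rows that do not move let the fingers close. It gives the time, the measured TCP pose, the force and the opening at its end, in the units of the state.
- bot.observe(): the state, without advancing time (a new reading comes with each control period).
- grab_frame(name): name is "scene" or "top" or "wrist"; returns the picture (384x512x3 uint8, blue, green, red); there is no depth.
- calibration(name): a dict with "camera_matrix" (3x3 intrinsics, pixels), "dist" ([k1, k2, p1, p2, k3] as OpenCV has them; the pictures are not rectified), "T" (4x4, takes a point from camera to world coordinates). Camera axes: x right, y down, z forward; pixel columns grow to the right and rows downward; lengths in m; the calibration is good to about 2 mm. A picture is of the moment at which its call begins: read the wrist's pose just before it. calibration takes no time and is no camera call; for the wrist camera it gives the pose at the moment of the call.
- workorder.job_done(): hands the job in, once; it reports no verdict.
The state is a dict: "clock": time; "qpos": joint angles; "qd": joint speeds; "joint_efforts": joint torques, N m; "position": TCP position; "tool_rot": TCP orientation; "force": force on the tool from outside, world axes, zero at the start; "moment": the same for the moment, N m; "grip_width": finger opening in m.
Only numpy, scipy, OpenCV 4.12 (cv2) and the standard library are available. Lean on these libraries where they do the work, as an engineer would, in place of code of your own. Each camera call takes 0.05 s, during which the arm holds its last target. There are 200 camera calls.

## Task

Refill the wooden tea caddy: turn its brass turnbutton a quarter turn clear of the aluminium cover, swivel the cover aside about its screw until the port is wholly uncovered, and put every green tea tablet on the sill in through the port. Then swivel the cover back fully over the port and, only after that, turn the turnbutton back square across the cover's rim to secure it. Leave the cups, kettle, honey pot and silicone lid where they stand.

Things in the scene. Friction and masses are not known exactly. Their poses are not given: they have to be found in the camera images.
- caddy: wooden tea caddy, a fixed closed box 220 (its x) x 170 (its y) x 92 mm high, walls, floor and top 8 mm thick (76 mm clear inside); origin at the centre of its underside, z up. In the middle of its top is a round port 96 mm across. The aluminium cover's pivot screw lies 80 mm from the port's centre towards the caddy's -x, the brass turnbutton's screw 74 mm from the port's centre towards its +x
- port (a point): centre of the round 96 mm port, level with the caddy's wooden top (92 mm up); same axes as the caddy
- cover_pivot (a point): the pivot screw of the cover, level with the caddy's wooden top; same axes as the caddy
- cover_knob (a point): middle of the black round knob (20 mm in diameter, 24 mm tall, standing on the cover, 97 to 121 mm above the sill) at the centre of the flat aluminium cover. The cover is a disc 112 mm across and 4 mm thick, lying 1 mm above the caddy's top, with a tongue to the pivot screw 80 mm away; the point turns with the cover, its x axis pointing from the pivot to the knob
- cover (a joint): swivel of the cover about its pivot screw, rad: 0 = fully over the port (a stop), grows anticlockwise seen from above (knob moving towards the caddy's +y), 1.75 = the other stop; from about 1.42 the port is wholly clear. Light friction (under 1 N at the knob), stays where it is left
- button_mid (a point): middle of the brass turnbutton, a bar 60 mm long, 16 mm wide and 16 mm tall (98 to 114 mm above the sill) that turns about the upright screw through its middle; the point turns with the bar, its x axis runs along the bar
- turnbutton (a joint): angle of the turnbutton, rad: 0 = bar along the caddy's x, its inner end lying over the rim of the closed cover (secured; a stop), grows anticlockwise seen from above; 1.57 = bar along the caddy's y, clear of the cover (a stop). Friction about 0.05 N m, stays where it is left
- mat: thin fixed cork mat 270 (x) x 200 (y) x 2 mm on which the tea tablets start; origin at the centre of its underside
- tea1: pressed tea tablet in green wrapping with a pale paper band, a block 44 (its x) x 30 (its y) x 18 mm (its z), 20 to 45 g; origin at the centre of its 44 x 30 underside. Four to six of tea1..tea6 are there, the others absent
- tea2: pressed tea tablet in green wrapping with a pale paper band, a block 44 (its x) x 30 (its y) x 18 mm (its z), 20 to 45 g; origin at the centre of its 44 x 30 underside. Four to six of tea1..tea6 are there, the others absent
- tea3: pressed tea tablet in green wrapping with a pale paper band, a block 44 (its x) x 30 (its y) x 18 mm (its z), 20 to 45 g; origin at the centre of its 44 x 30 underside. Four to six of tea1..tea6 are there, the others absent
- tea4: pressed tea tablet in green wrapping with a pale paper band, a block 44 (its x) x 30 (its y) x 18 mm (its z), 20 to 45 g; origin at the centre of its 44 x 30 underside. Four to six of tea1..tea6 are there, the others absent
- tea5: pressed tea tablet in green wrapping with a pale paper band, a block 44 (its x) x 30 (its y) x 18 mm (its z), 20 to 45 g; origin at the centre of its 44 x 30 underside. Four to six of tea1..tea6 are there, the others absent
- tea6: pressed tea tablet in green wrapping with a pale paper band, a block 44 (its x) x 30 (its y) x 18 mm (its z), 20 to 45 g; origin at the centre of its 44 x 30 underside. Four to six of tea1..tea6 are there, the others absent
- cup1: small green glass cup, 58 mm across and 60 mm tall, loose bystander; origin at the centre of its underside
- cup2: small green glass cup, 58 mm across and 60 mm tall, loose bystander; origin at the centre of its underside
- cup3: small green glass cup, 58 mm across and 60 mm tall, loose bystander; origin at the centre of its underside
- kettle: squat aluminium kettle, 160 mm across, 160 mm high with its handle, loose bystander; origin at the centre of its underside
- honeypot: closed blue and white ceramic honey pot, 84 mm across, 100 mm tall, loose bystander; origin at the centre of its underside
- silicone_lid: red silicone lid with a steel spring clip, 96 mm across, 18 mm tall, loose bystander; origin at the centre of its underside
Mind the look-alikes: they are no part of the job. What is shaped like the tea3 but purple or red is not meant.

How it is judged:
By the outcome, as a careful person would: the job done as asked, in the order asked, and still so for the second after the job is handed in, with the robot touching nothing.
Of tea1, tea2, tea3, tea4, tea5, tea6 only 4 to 6 are there at a start; the rules pass over those that are not, and their reading is None.
At some moment in a run one of tea1, tea2, tea3, tea4, tea5, tea6 may be knocked a few centimetres aside while the robot is not near it.
Once in a run the grip may slacken for a moment while it holds something.
It also fails if it takes over 210 s, if anything falls off the work surface, if the arm or the gripper's body presses on something with over 40 N, if the wrist force passes 120 N, or if a joint passes its speed limit or range.

## Working session

There is one attempt and no reset: what is moved stays moved. The work goes in short steps, Python scripts to look and compute and a tool call to move; the robot and the scene stay as the last step left them, time stands still between calls to the robot, and variables do not carry over. Pictures are saved under pics/ and viewed, about 12 in all and at most 16, crops included, and the job is handed in when it is done.

Besides the shell and the picture viewer there is one more tool, called after ">>>" as a command line: name --argument value ..., lists and objects as JSON in quotes. move_arm: Moves the arm, as the interface text tells. Shifts and turns lie within -1 to 1; 1 stands for 800 mm of shift or pi rad of turn. Its arguments: {"type":"object","properties":{"jaw":{"type":"array","items":{"type":"number"}},"dp":{"type":"array","items":{"type":"array","items":{"type":"number","minimum":-1,"maximum":1}}},"rotation":{"type":"array","items":{"type":"array","items":{"type":"number","minimum":-1,"maximum":1}}},"squeeze":{"type":"number"}},"required":["jaw","dp","rotation"]}

```bash
ls; mkdir -p pics; python3 - <<'E'
from workcell import bot, grab_frame, calibration
import cv2
s=bot.observe(); print(s)
for n in("scene","top"):
    cv2.imwrite(f"pics/{n}0.png",grab_frame(n)); c=calibration(n); print(n,c)
E
```

```text
pics
{'clock': 0.0, 'qpos': array([ 1.10679863,  0.52203066, -0.03632646,  1.59998526,  0.02118309,
        1.02109957, -0.11283027]), 'qd': array([-7.05656235e-04,  6.57202780e-04, -2.45355059e-03,  7.33717826e-04,
        1.53339981e-06,  1.70837235e-03, -9.26243562e-04]), 'joint_efforts': array([-4.92319268e-04, -9.27117920e+01,  1.97961710e+00, -3.69931090e+01,
        1.77969213e-02,  8.24380433e-03,  8.80863399e-05]), 'position': array([ 0.23965493, -0.576869  ,  0.23072351]), 'tool_rot': array([-3.14045609e+00,  6.70075477e-05,  3.93747415e-01]), 'force': array([ 0.48857859, -0.10422849,  0.77980799]), 'moment': array([-0.0027375 , -0.04052334,  0.03048313]), 'grip_width': 0.08538969638155679}
scene {'camera_matrix': array([[368.99477675,   0.        , 252.98363729],
       [  0.        , 368.99477675, 184.53601757],
       [  0.        ,   0.        ,   1.        ]]), 'dist': array([-0.03044967,  0.        ,  0.        ,  0.        ,  0.        ]), 'T': array([[-0.81917153,  0.34044109, -0.46158192,  1.03017413],
       [ 0.57349064,  0.47474531, -0.66762667,  0.5427262 ],
       [-0.0081537 , -0.81161368, -0.58413762,  0.62185808],
       [ 0.        ,  0.        ,  0.        ,  1.        ]])}
top {'camera_matrix': array([[440.68456135,   0.        , 259.29404751],
       [  0.        , 440.68456135, 190.16697858],
       [  0.        ,   0.        ,   1.        ]]), 'dist': array([-0.06271654,  0.        ,  0.        ,  0.        ,  0.        ]), 'T': array([[ 0.02340239, -0.98771808,  0.15448406,  0.40707992],
       [-0.99964151, -0.02512978, -0.00923813, -0.07006242],
       [ 0.01300681, -0.15421248, -0.98795209,  1.23441401],
       [ 0.        ,  0.        ,  0.        ,  1.        ]])}
```

View pics/top0.png

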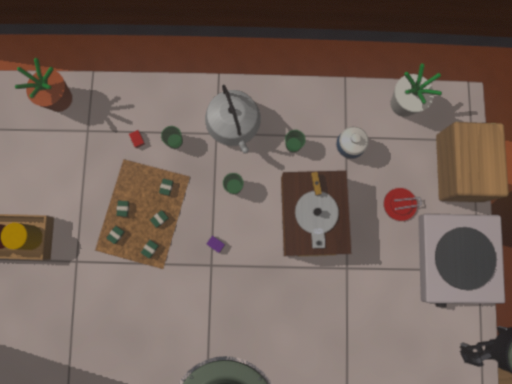

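View pics/scene0.png

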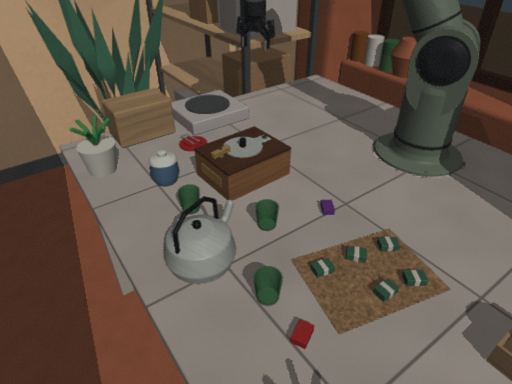

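Top view: caddy with cover knob (317,212), pivot (319,239), turnbutton (316,184). Five green tablets are on the mat: (166,187), (122,209), (160,219), (116,235), (150,249). The decoys are red (137,139) and purple (216,243).

```bash
cat > h.py <<'E'
import cv2, numpy as np
from scipy.spatial.transform import Rotation as R
from workcell import bot, grab_frame, calibration
def ray(c,uv,z):
    uv=np.array(uv,float).reshape(-1,1,2)
    p=cv2.undistortPoints(uv,c["camera_matrix"],c["dist"]).reshape(-1,2)
    d=np.c_[p,np.ones(len(p))]@c["T"][:3,:3].T; o=c["T"][:3,3]
    return o+d*((z-o[2])/d[:,2])[:,None]
def proj(c,P):
    T=np.linalg.inv(c["T"])
    return cv2.projectPoints(np.array(P,float).reshape(-1,1,3),cv2.Rodrigues(T[:3,:3])[0],T[:3,3],c["camera_matrix"],c["dist"])[0].reshape(-1,2)
def blobs(img,lo,hi,amin=20):
    m=cv2.inRange(cv2.cvtColor(img,cv2.COLOR_BGR2HSV),np.array(lo),np.array(hi))
    return m,[c for c in cv2.findContours(m,cv2.RETR_EXTERNAL,cv2.CHAIN_APPROX_NONE)[0] if cv2.contourArea(c)>=amin]
def delta(xyz,yaw,s=None):
    """shift in tool axes (units of 0.8 m) to a world target, tool down; and turn about tool z (units pi)"""
    s=s or bot.observe(); Rt=R.from_euler('xyz',s["tool_rot"])
    d=Rt.inv().apply(np.array(xyz)-s["position"])
    Rg=R.from_euler('xyz',[np.pi,0,yaw]); rv=(Rt.inv()*Rg).as_rotvec()
    return d, d/0.8, rv/np.pi
E
python3 - <<'E'
from h import *
img=cv2.imread("pics/top0.png"); c=calibration("top")
for n,uv,z in[("knob",(317,211),.121),("pivot",(319,239),.1),("button",(316,184),.114)]: print(n,ray(c,[uv],z))
hsv=cv2.cvtColor(img,cv2.COLOR_BGR2HSV)
for p in [(166,184),(122,204),(172,137),(216,243),(137,139)]: print(p,hsv[p[1],p[0]])
m,_=blobs(img,(65,60,20),(100,255,140))
m=cv2.morphologyEx(m,cv2.MORPH_CLOSE,np.ones((5,5)))
for k in cv2.findContours(m,cv2.RETR_EXTERNAL,cv2.CHAIN_APPROX_NONE)[0]:
    if cv2.contourArea(k)<30: continue
    r=cv2.minAreaRect(k); print(np.round(r[0]),np.round(r[1]),ray(c,[r[0]],.02)[0].round(3))
    b=ray(c,cv2.boxPoints(r),.02)[:,:2]; e=b[1]-b[0],b[2]-b[1]; l=max(e,key=np.linalg.norm); print('   yaw',np.arctan2(l[1],l[0]).round(2),[np.linalg.norm(x).round(3) for x in e])
cv2.imwrite("pics/top0z.png",cv2.resize(img[150:270,90:360],None,fx=2.9,fy=2.9,interpolation=cv2.INTER_CUBIC))
E
```

```text
knob [[ 0.53124945 -0.22861878  0.121     ]]
pivot [[ 0.46135065 -0.23709221  0.1       ]]
button [[ 0.60214481 -0.22677946  0.114     ]]
(166, 184) [ 46  36 106]
(122, 204) [68 70 84]
(172, 137) [61 76 90]
(216, 243) [140 126 111]
(137, 139) [  1 175 140]
```

View pics/top0z.png

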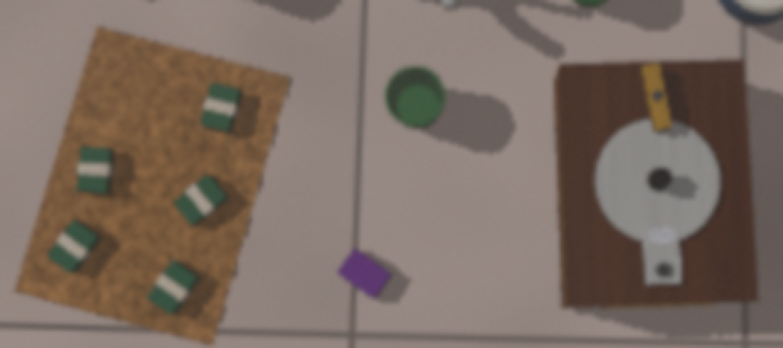

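The zoomed view confirms five green tablets, with the purple decoy off the mat. The button's inner end lies over the cover rim.

```bash
python3 - <<'E'
from h import *
img=cv2.imread("pics/top0.png"); c=calibration("top")
print(ray(c,[(319,243.1)],.098), ray(c,[(316.5,183.4)],.114))
m,_=blobs(img,(50,50,20),(100,255,110))
m=cv2.morphologyEx(m,cv2.MORPH_CLOSE,np.ones((5,5)))
for k in cv2.findContours(m,cv2.RETR_EXTERNAL,cv2.CHAIN_APPROX_NONE)[0]:
    if cv2.contourArea(k)<60: continue
    r=cv2.minAreaRect(k); print(np.round(r[0]),np.round(r[1]),ray(c,[r[0]],.02)[0].round(3))
print(delta((0.52,-0.23,0.32),0.06))
cw=calibration("wrist"); Tt=np.eye(4); s=bot.observe(); Tt[:3,:3]=R.from_euler('xyz',s["tool_rot"]).as_matrix(); Tt[:3,3]=s["position"]; print((np.linalg.inv(Tt)@cw["T"]).round(3),cw["camera_matrix"])
E
```

```text
[[ 0.45093686 -0.23743321  0.098     ]] [[ 0.60375314 -0.22807233  0.114     ]]
[233. 183.] [18. 18.] [ 0.615 -0.007  0.02 ]
[295. 141.] [20. 18.] [ 0.741 -0.18   0.02 ]
[175. 139.] [14. 17.] [0.739 0.161 0.02 ]
[422.  84.] [39. 35.] [ 0.928 -0.556  0.02 ]
[34. 77.] [36. 35.] [0.917 0.592 0.02 ]
(array([ 0.39198001, -0.21288132, -0.0890125 ]), array([ 0.48997502, -0.26610165, -0.11126563]), array([-3.20792804e-04,  7.76922569e-05,  1.06239080e-01]))
[[-0.    -0.946 -0.325  0.084]
 [ 1.     0.    -0.001 -0.   ]
 [ 0.001 -0.325  0.946 -0.143]
 [ 0.     0.     0.     1.   ]] [[319.54236312   0.         258.08645765]
 [  0.         319.54236312 189.2008023 ]
 [  0.           0.           1.        ]]
```

>>> move_arm --jaw '[0,0,0,0,0,0,0,0,0,0]' --dp '[[0,0,-0.055],[0,0,-0.056],[0.047,-0.0515,0],[0.047,-0.0515,0],[0.047,-0.0515,0],[0.047,-0.0515,0],[0.047,-0.0515,0],[0.047,-0.0515,0],[0.047,-0.0515,0],[0.047,-0.0515,0]]' --rotation '[[0,0,0.053],[0,0,0.053],[0,0,0],[0,0,0],[0,0,0],[0,0,0],[0,0,0],[0,0,0],[0,0,0],[0,0,0]]'

```text
clock: 1.35
position: [0.5208, -0.2284, 0.32]
tool_rot: [-3.141, 0.0, 0.061]
force: [0.7, -1.2, -0.5]
grip_width: 0.0853
```

```bash
python3 - <<'E'
from h import *
print(bot.observe()["position"],bot.observe()["tool_rot"]); c=calibration("wrist"); img=grab_frame("wrist"); np.save("w1.npy",c["T"]); cv2.imwrite("pics/w1.png",img)
E
```

```text
[ 0.52082897 -0.2283528   0.3199657 ] [-3.14149326e+00  2.72056401e-04  6.06224389e-02]
```

View pics/w1.png

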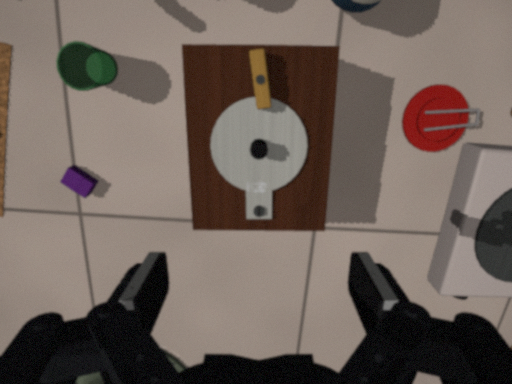

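The wrist view shows the button from (259,50) to (263,108), its screw at (260,79), the knob top at (259,149) and the pivot screw at (260,211).

```bash
python3 - <<'E'
from h import *
img=cv2.imread("pics/w1.png"); c=calibration("wrist"); c["T"]=np.load("w1.npy")
m,b=blobs(img,(15,110,90),(32,255,255),100)
for k in b:
    r=cv2.minAreaRect(k); P=ray(c,cv2.boxPoints(r),.114); e=[P[1]-P[0],P[2]-P[1]]; l=max(e,key=np.linalg.norm)
    print("button",r,ray(c,[r[0]],.114)[0],np.arctan2(l[1],l[0]),[np.linalg.norm(x) for x in e])
kn=ray(c,[(259,148)],.121)[0]; pv=ray(c,[(260,211)],.098)[0]; bt=ray(c,[(260,79)],.114)[0]
print(kn,pv,bt,np.linalg.norm(bt-pv),np.linalg.norm(kn[:2]-pv[:2]),np.arctan2(*(bt-pv)[1::-1]))
# caddy outline on top plane
for p in[(183,45),(338,47),(324,230),(193,230)]: print(ray(c,[p],.092))
E
```

```text
button ((259.4532165527344, 78.13362884521484), (59.43256378173828, 15.385771751403809), 82.7249984741211) [ 0.60611957 -0.22427283  0.114     ] -2.940553560191729 [np.float64(0.015562843087189996), np.float64(0.05905172689694192)]
button ((5.0, 66.5), (39.0, 10.0), 90.0) [0.60583075 0.04676922 0.114     ] 2.9832625768237224 [np.float64(0.01126473168966871), np.float64(0.04022014365275248)]
[ 0.53402368 -0.2282043   0.121     ] [ 0.45055796 -0.23459941  0.098     ] [ 0.60529517 -0.22489239  0.114     ] 0.15586477542210112 0.08371035042207398 0.06265015655734156
[[ 0.63573777 -0.14009773  0.092     ]]
[[ 0.64382871 -0.30683364  0.092     ]]
[[ 0.42648849 -0.3187326   0.092     ]]
[[ 0.41623835 -0.15027012  0.092     ]]
```

>>> move_arm --jaw '[130,130,130,130,130,130,130]' --dp '[[0,0,0],[0.052,0.0085,0],[0.052,0.0085,0],[0,0,0.07],[0,0,0.07],[0,0,0.0725],[0,0,0]]' --rotation '[[0,0,-0.0447],[0,0,0],[0,0,0],[0,0,0],[0,0,0],[0,0,0],[0,0,0]]'

```text
clock: 2.28
position: [0.602, -0.2259, 0.1465]
tool_rot: [-3.138, 0.006, 0.201]
force: [0.8, 0.4, 0.3]
grip_width: 0.0414
```

```bash
python3 - <<'E'
from h import *
print(bot.observe()["position"],bot.observe()["tool_rot"]); c=calibration("wrist"); img=grab_frame("wrist"); 
print(proj(c,[[0.605,-0.225,0.114]])); print(delta((0.605,-0.225,0.102),0.201)[1:]); cv2.imwrite("pics/w2.png",img)
E
```

```text
[ 0.6019663  -0.22591458  0.14650648] [-3.13801887  0.00638421  0.20144172]
[[258.20653267 220.55321675]]
(array([ 0.00203992, -0.00136509,  0.05965102]), array([-4.32315883e-04,  7.28221196e-04,  7.65271211e-05]))
```

View pics/w2.png

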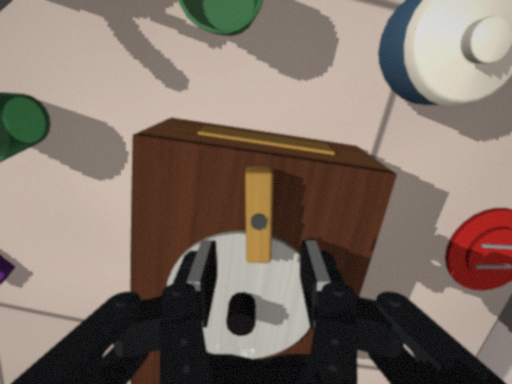

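The screw is at (259,221), where it was predicted, and the bar lines up with the jaws. Descending to grip.

>>> move_arm --jaw '[130,130,130,130,255,255,255,255,255,255]' --dp '[[0,0,0.03],[0,0,0.03],[0,0,0],[0,0,0],[0,0,0],[0,0,0],[0,0,0],[0,0,0],[0,0,0],[0,0,0]]' --rotation '[[0,0,0],[0,0,0],[0,0,0],[0,0,0],[0,0,0],[0,0,0],[0,0,0],[0,0,0],[0,0,0],[0,0,0]]' --squeeze 30

```text
clock: 3.58
position: [0.6047, -0.2256, 0.1036]
tool_rot: [-3.141, -0.001, 0.202]
force: [-5.8, 5.6, 14.8]
grip_width: 0.0153
```

>>> move_arm --jaw '[255,255,255,255,255,255,255,255,255,255]' --dp '[[0,0,-0.002],[0,0,0],[0,0,0],[0,0,0],[0,0,0],[0,0,0],[0,0,0],[0,0,0],[0,0,0],[0,0,0]]' --rotation '[[0,0,-0.05],[0,0,-0.05],[0,0,-0.05],[0,0,-0.05],[0,0,-0.05],[0,0,-0.05],[0,0,-0.05],[0,0,-0.05],[0,0,-0.05],[0,0,-0.005]]'

```text
clock: 4.82
position: [0.6055, -0.2263, 0.1039]
tool_rot: [3.139, -0.001, 1.633]
force: [10.4, 1.9, -12.3]
grip_width: 0.015
```

```bash
python3 - <<'E'
from h import *
s=bot.observe();print(s["position"],s["tool_rot"],s["force"],s["moment"],s["qpos"]); c=calibration("wrist"); img=grab_frame("wrist"); 
cv2.imwrite("pics/w3.png",img)
E
```

```text
[ 0.60546773 -0.22626652  0.10390641] [ 3.13897183e+00 -6.79284410e-04  1.63347115e+00] [ 10.43976114   1.86081077 -12.32644007] [ 0.33405114 -2.25334255 -0.20343395] [ 0.58792832  0.74443549 -0.49975207  1.62281964  0.43155058  0.88386375
 -0.01457096]
```

View pics/w3.png

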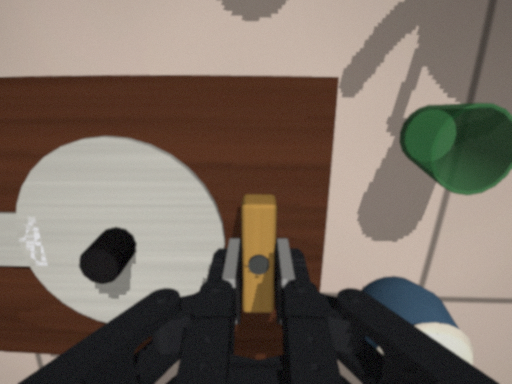

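The button is now along the caddy's y and clear of the cover. Lifting and going to the knob.

>>> move_arm --jaw '[150,150,150,150,150,150,150,150,150,150]' --dp '[[0,0,0],[0,0,0],[0,0,-0.04],[0,0,-0.04],[0,0,0],[0,0,0],[0,0,0],[0,0,0],[0,0,0],[0,0,0]]' --rotation '[[0,0,0],[0,0,0],[0,0,0],[0,0,0.0557],[0,0,0.0557],[0,0,0.0557],[0,0,0.0557],[0,0,0.0557],[0,0,0.0557],[0,0,0.0557]]'

```text
clock: 6.12
position: [0.6042, -0.2267, 0.1681]
tool_rot: [3.141, -0.0, 0.4]
force: [0.6, 0.7, -0.3]
grip_width: 0.0353
```

>>> move_arm --jaw '[150,150,150,150,150]' --dp '[[0,0,0],[0,0,0],[-0.046,-0.0008,0],[-0.0465,-0.0009,0],[0,0,0]]' --rotation '[[0,0,0.0557],[0,0,0.0557],[0,0,0],[0,0,0],[0,0,0]]'

```text
clock: 6.75
position: [0.5282, -0.2301, 0.1684]
tool_rot: [3.141, 0.001, 0.054]
force: [0.2, -0.7, 0.1]
grip_width: 0.0351
```

```bash
python3 - <<'E'
from h import *
s=bot.observe();print(s["position"],s["tool_rot"],s["force"],s["grip_width"]); c=calibration("wrist"); img=grab_frame("wrist"); 
cv2.imwrite("pics/w4.png",img)
hsv=cv2.cvtColor(img,cv2.COLOR_BGR2HSV)
print(proj(c,[[0.5315,-0.2287,.121],[0.5315,-.2287,.097]]))
print(delta((0.5315,-0.2287,.102),.055))
E
```

```text
[ 0.52821929 -0.2300909   0.168355  ] [3.14104204e+00 7.96265875e-04 5.40486024e-02] [ 0.23273172 -0.74283463  0.0873661 ] 0.035078030204855955
[[256.48777644 210.84294488]
 [256.6587674  197.76894389]]
(array([ 0.00165519, -0.00099984,  0.06642949]), array([ 0.00206899, -0.0012498 ,  0.08303686]), array([ 1.56368044e-04, -1.63216995e-04, -3.55472437e-05]))
```

View pics/w4.png

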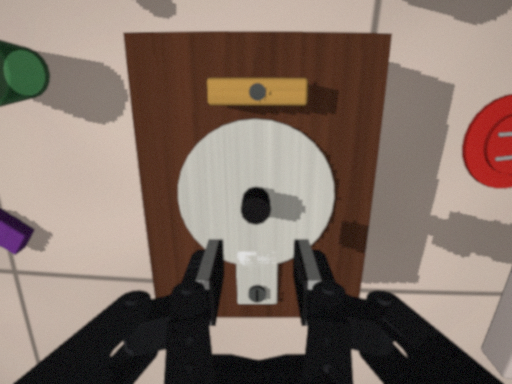

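>>> move_arm --jaw '[150,150,150,178,178,178]' --dp '[[0.002,-0.001,0.04],[0,0,0.043],[0,0,0],[0,0,0],[0,0,0],[0,0,0]]' --rotation '[[0,0,0],[0,0,0],[0,0,0],[0,0,0],[0,0,0],[0,0,0]]'

```text
clock: 7.55
position: [0.5323, -0.2287, 0.1022]
tool_rot: [3.141, -0.001, 0.056]
force: [0.1, 0.2, -0.2]
grip_width: 0.0258
```

>>> move_arm --jaw '[178,178,178,178,178,178,178,178]' --dp '[[-0.0014,-0.0164,0],[0,0,0],[-0.0014,-0.0164,0],[0,0,0],[-0.0014,-0.0164,0],[0,0,0],[-0.0014,-0.0164,0],[0,0,0]]' --rotation '[[0,0,0],[0,0,-0.0525],[0,0,0],[0,0,-0.0525],[0,0,0],[0,0,-0.0525],[0,0,0],[0,0,-0.0525]]'

```text
clock: 8.55
position: [0.5111, -0.1784, 0.1013]
tool_rot: [-3.141, 0.0, 0.711]
force: [1.0, -0.4, 1.0]
grip_width: 0.0259
```

```bash
python3 - <<'E'
from h import *
s=bot.observe();print(s["position"],s["tool_rot"],s["force"],s["grip_width"])
d=s["position"][:2]-np.array([0.4516,-0.2331]);print(np.hypot(*d),np.arctan2(d[1],d[0])-.055)
E
```

```text
[ 0.5110851  -0.17840119  0.10128961] [-3.14057821e+00  3.88571335e-04  7.11464555e-01] [ 1.00452937 -0.39639096  1.04850083] 0.025946099641177424
0.08081111916415563 0.6885053846305277
```

Sweeping well. Continuing: six more steps, then open and lift.

>>> move_arm --jaw '[178,178,178,178,178,178,178,178]' --dp '[[-0.0014,-0.0164,0],[0,0,0],[-0.0014,-0.0164,0],[0,0,0],[-0.0014,-0.0164,0],[0,0,0],[-0.0014,-0.0164,0],[0,0,0]]' --rotation '[[0,0,0],[0,0,-0.0525],[0,0,0],[0,0,-0.0525],[0,0,0],[0,0,-0.0525],[0,0,0],[0,0,-0.0525]]'

```text
clock: 9.55
position: [0.4651, -0.1539, 0.1012]
tool_rot: [-3.14, 0.0, 1.369]
force: [0.0, -0.2, -0.3]
grip_width: 0.0257
```

>>> move_arm --jaw '[178,178,178,178,178,178,150,150,150,150]' --dp '[[-0.0014,-0.0164,0],[0,0,0],[-0.0014,-0.0164,0],[0,0,0],[0,0,0],[0,0,0],[0,0.003,0],[0,0,-0.07],[0,0,-0.07],[0,0,-0.07]]' --rotation '[[0,0,0],[0,0,-0.0525],[0,0,0],[0,0,-0.0525],[0,0,0],[0,0,0],[0,0,0],[0,0,0],[0,0,0],[0,0,0]]'

```text
clock: 10.8
position: [0.4433, -0.1533, 0.2711]
tool_rot: [3.142, -0.001, 1.703]
force: [0.7, -0.9, -0.1]
grip_width: 0.0354
```

```bash
python3 - <<'E'
from h import *
s=bot.observe();print(s["position"],s["tool_rot"],s["force"],s["grip_width"],s["qpos"])
a=grab_frame("top"); b=grab_frame("wrist")
o=np.zeros((384,800,3),np.uint8); o[:,:512]=b; o[:,512:]=cv2.resize(a[110:270,90:350],(288,177*384//177))[:384] if 0 else 0
z=cv2.resize(a[130:270,90:300+60],None,fx=1.06,fy=1.06); o[:z.shape[0],512:512+min(288,z.shape[1])]=z[:,:288]
cv2.imwrite("pics/c5.png",o); cv2.imwrite("pics/top5.png",a)
E
```

```text
[ 0.44334076 -0.15325418  0.27108066] [ 3.14150658e+00 -6.73550602e-04  1.70283321e+00] [ 0.67202235 -0.9372443  -0.06387098] 0.035364757954707095 [ 0.81190256  0.29160719 -0.73548831  1.91810177  0.22807076  1.01637037
  0.1082521 ]
```

View pics/c5.png

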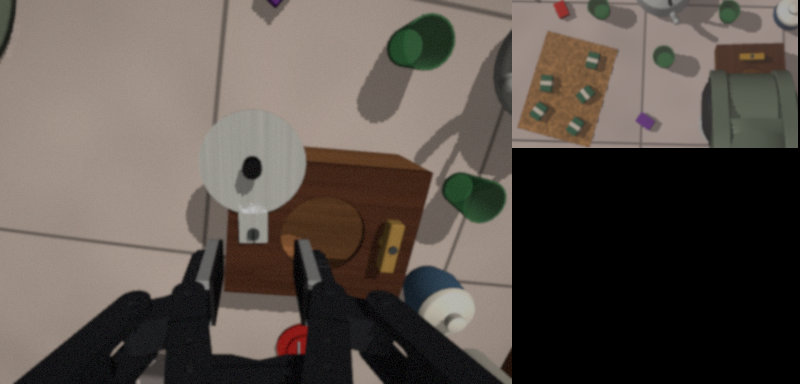

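The port at (322,232) is fully uncovered and the cover rests aside at (253,165). Going above the mat, jaws wide.

>>> move_arm --jaw '[60,60,60,60,60,60,60,60,60,60]' --dp '[[0,0,-0.02],[0,0,-0.0175],[0,0,0],[0,0,0],[0,0,0],[0.055,-0.034,0],[0.055,-0.034,0],[0.055,-0.034,0],[0.055,-0.034,0],[0.055,-0.034,0]]' --rotation '[[0,0,0.0575],[0,0,0.0575],[0,0,0.0575],[0,0,0.0575],[0,0,0.0575],[0,0,0],[0,0,0],[0,0,0],[0,0,0],[0,0,0]]'

```text
clock: 12.15
position: [0.4989, 0.1008, 0.2991]
tool_rot: [-3.141, -0.0, 0.799]
force: [1.0, -0.2, 0.3]
grip_width: 0.065
```

>>> move_arm --jaw '[60,60,60,60,60]' --dp '[[0.055,-0.034,0],[0.055,-0.034,0],[0.055,-0.034,0],[0,0,0],[0,0,0]]' --rotation '[[0,0,0],[0,0,0],[0,0,0],[0,0,0],[0,0,0]]'

```text
clock: 12.78
position: [0.5317, 0.2505, 0.2987]
tool_rot: [-3.141, 0.001, 0.801]
force: [-0.1, -0.7, 0.4]
grip_width: 0.0652
```

```bash
cat >> h.py <<'E'
def tablets(img,c,z=.02,save=None):
    """centres and yaws (long axis) of green tablets"""
    hsv=cv2.cvtColor(img,cv2.COLOR_BGR2HSV); m=cv2.inRange(hsv,np.array((55,60,15)),np.array((100,255,150)))
    m=cv2.morphologyEx(m,cv2.MORPH_CLOSE,cv2.getStructuringElement(cv2.MORPH_ELLIPSE,(15,15)))
    out=[]
    for k in cv2.findContours(m,cv2.RETR_EXTERNAL,cv2.CHAIN_APPROX_NONE)[0]:
        if cv2.contourArea(k)<150: continue
        P=ray(c,k.reshape(-1,2),z)[:,:2].astype(np.float32)
        r=cv2.minAreaRect(P*1000); b=cv2.boxPoints(r); e=[b[1]-b[0],b[2]-b[1]]; l=max(e,key=np.linalg.norm)
        out.append((np.array(r[0])/1000,np.arctan2(l[1],l[0])%np.pi,sorted(r[1]),cv2.minAreaRect(k)[0]))
    return out
E
python3 - <<'E'
from h import *
s=bot.observe();print(s["position"],s["tool_rot"],s["qpos"]); c=calibration("wrist"); img=grab_frame("wrist")
cv2.imwrite("pics/w6.png",img)
for t in tablets(img,c): print(np.round(t[0],4),round(t[1],2),np.round(t[2]),np.round(t[3]))
E
```

```text
[0.53171078 0.25050931 0.29873914] [-3.14132722e+00  8.50127277e-04  8.00836386e-01] [-0.05053096  0.47401126 -0.70790919  1.59222294  0.32427226  1.19718493
 -1.59367639]
[0.3108 0.0331] 2.37 [286. 977.] [256. 319.]
[ 0.6066 -0.0216] 1.81 [60. 95.] [422. 238.]
[0.4295 0.2216] 2.57 [31. 43.] [221. 209.]
[0.5126 0.1998] 2.31 [31. 42.] [274. 181.]
[0.465  0.3175] 2.56 [29. 43.] [188. 145.]
[0.6011 0.1856] 2.92 [30. 42.] [330. 144.]
[0.5376 0.3022] 3.11 [28. 42.] [234. 114.]
[0.7447 0.1591] 2.52 [60. 78.] [429.  83.]
```

View pics/w6.png

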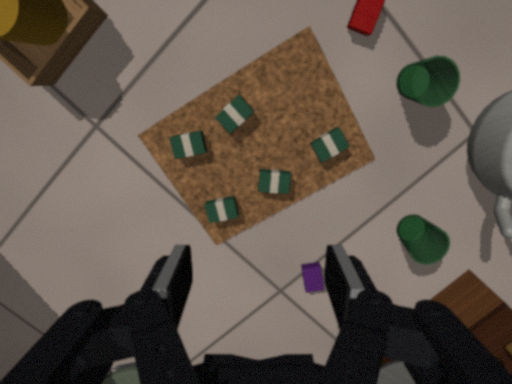

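All five tablets are measured, each about 30×43 mm. Starting with the one at (0.5126, 0.1998).

```bash
cat >> h.py <<'E'
def plan(xyz,yaw,s=None):
    """turn about tool z (pi units), then shift along the axes of the turned tool (0.8 m units)"""
    s=s or bot.observe(); d=np.array(xyz)-s["position"]; y0=s["tool_rot"][2]
    a=(yaw-y0+np.pi)%(2*np.pi)-np.pi
    t=np.array([np.cos(yaw)*d[0]+np.sin(yaw)*d[1],np.sin(yaw)*d[0]-np.cos(yaw)*d[1],-d[2]])
    print("turn",round(-a/np.pi,4),"shift",np.round(t/.8,4),"q7",s["qpos"][6].round(2),"width",s["grip_width"].round(4),"pos",s["position"].round(4),"yaw",round(y0,3),"F",s["force"].round(1))
E
python3 -c "
from h import *
plan((.5126,.1998,.15),2.31)"
```

```text
Traceback (most recent call last):
  File "h.py", line 37, in plan
    print("turn",round(-a/np.pi,4),"shift",np.round(t/.8,4),"q7",s["qpos"][6].round(2),"width",s["grip_width"].round(4),"pos",s["position"].round(4),"yaw",round(y0,3),"F",s["force"].round(1))
                                                                                               ^^^^^^^^^^^^^^^^^^^^^
AttributeError: 'float' object has no attribute 'round'
```

```bash
sed -i 's/s\["grip_width"\].round(4)/round(s["grip_width"],4)/' h.py
python3 -c "
from h import *
plan((.5126,.1998,.15),2.31)"
```

```text
turn -0.4806 shift [-0.03   -0.06    0.1863] q7 -1.59 width 0.0655 pos [0.5319 0.2499 0.299 ] yaw 0.8 F [-0.3  0.  -0.2]
```

>>> move_arm --jaw '[60,60,60,60,60,60,60,60,60,60]' --dp '[[0,0,0],[0,0,0],[0,0,0],[0,0,0],[0,0,0],[0,0,0],[0,0,0.04],[0,0,0.04],[0,0,0.05],[-0.03,-0.06,0.0563]]' --rotation '[[0,0,-0.0534],[0,0,-0.0534],[0,0,-0.0534],[0,0,-0.0534],[0,0,-0.0534],[0,0,-0.0534],[0,0,-0.0534],[0,0,-0.0534],[0,0,-0.0534],[0,0,0]]'

```text
clock: 14.08
position: [0.5146, 0.2066, 0.1539]
tool_rot: [3.14, -0.002, 2.315]
force: [0.9, -1.0, -0.4]
grip_width: 0.0652
```

>>> move_arm --jaw '[60,60]' --dp '[[0,0,0],[0,0,0]]' --rotation '[[0,0,0],[0,0,0]]'

```text
clock: 14.32
position: [0.5154, 0.2053, 0.1557]
tool_rot: [3.141, 0.0, 2.309]
force: [0.4, 0.5, 0.9]
grip_width: 0.0652
```

```bash
cat > look.py <<'E'
import sys
from h import *
c=calibration("wrist"); img=grab_frame("wrist"); cv2.imwrite("pics/%s.png"%sys.argv[1],img)
for t in tablets(img,c):
    if t[2][1]<55 and t[2][0]>20: print(np.round(t[0],4),round(t[1],2),np.round(t[2]),np.round(t[3]))
for a in sys.argv[2:]: plan(*eval(a))
E
python3 look.py w7 "((.5126,.1998,.006),2.31)"
```

```text
[0.51   0.1994] 2.29 [28. 45.] [250. 178.]
[0.536  0.3016] 3.11 [29. 44.] [351. 112.]
turn 0.0001 shift [-0.0033 -0.008   0.1876] q7 -0.34 width 0.0651 pos [0.5155 0.2061 0.1561] yaw 2.31 F [-0.5  0.2  0.3]
```

View pics/w7.png

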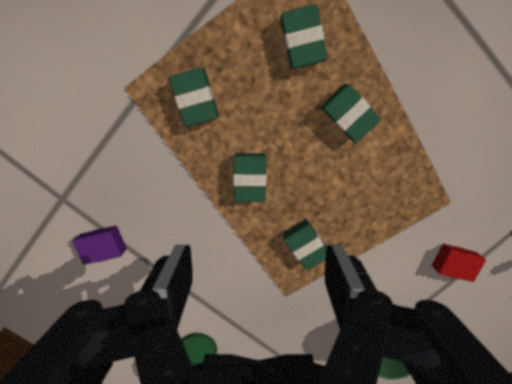

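The target is at (250,178) in the picture, aligned with the jaws. Descending and grasping.

>>> move_arm --jaw '[60,60,60,60,60,60,255,255,255,255]' --dp '[[-0.0022,-0.0096,0],[0,0,0.05],[0,0,0.05],[0,0,0.05],[0,0,0.0376],[0,0,0],[0,0,0],[0,0,0],[0,0,0],[0,0,0]]' --rotation '[[0,0,0],[0,0,0],[0,0,0],[0,0,0],[0,0,0],[0,0,0],[0,0,0],[0,0,0],[0,0,0],[0,0,0]]' --squeeze 40

```text
clock: 15.62
position: [0.5111, 0.1997, 0.0066]
tool_rot: [3.14, 0.001, 2.311]
force: [-1.5, -1.7, 11.0]
grip_width: 0.0291
```

>>> move_arm --jaw '[255,255,255,255,255,255,255,255]' --dp '[[0,0,0],[0,0,-0.05],[0,0,-0.05],[0,0,-0.05],[0,0,-0.05],[0,0,-0.05],[0,0,0],[0,0,0]]' --rotation '[[0,0,0],[0,0,0],[0,0,0],[0,0,0],[0,0,0],[0,0,0],[0,0,0],[0,0,0]]'

```text
clock: 16.62
position: [0.5102, 0.199, 0.2051]
tool_rot: [-3.142, 0.001, 2.311]
force: [-0.5, -0.4, -1.0]
grip_width: 0.0287
```

```bash
python3 look.py w8 "((.5315,-.2287,.2),2.31)"
```

```text
[0.536  0.3015] 3.11 [29. 44.] [346. 107.]
[0.4276 0.2204] 2.58 [29. 42.] [211.  93.]
turn 0.0005 shift [-0.4132 -0.3404  0.0057] q7 -0.27 width 0.0289 pos [0.51   0.199  0.2046] yaw 2.312 F [-0.3  0.7 -0.8]
```

>>> move_arm --jaw '[255,255,255,255,255,255,255,255,255,255]' --dp '[[-0.0413,-0.034,0],[-0.0413,-0.034,0],[-0.0413,-0.034,0],[-0.0413,-0.034,0],[-0.0413,-0.034,0],[-0.0413,-0.034,0],[-0.0413,-0.034,0],[-0.0413,-0.034,0],[-0.0413,-0.034,0],[-0.0413,-0.034,0]]' --rotation '[[0,0,0],[0,0,0],[0,0,0],[0,0,0],[0,0,0],[0,0,0],[0,0,0],[0,0,0],[0,0,0],[0,0,0]]'

```text
clock: 17.92
position: [0.5321, -0.2292, 0.2041]
tool_rot: [-3.141, -0.001, 2.312]
force: [1.5, -0.1, -0.4]
grip_width: 0.0289
```

>>> move_arm --jaw '[255,255]' --dp '[[0,0,0],[0,0,0]]' --rotation '[[0,0,0],[0,0,0]]'

```text
clock: 18.18
position: [0.5323, -0.2272, 0.2043]
tool_rot: [3.142, -0.001, 2.312]
force: [0.3, -0.2, -0.2]
grip_width: 0.0289
```

```bash
python3 look.py w9 "((.5315,-.2287,.095),2.31)"
```

```text
turn 0.0009 shift [-0.0009 -0.0025  0.137 ] q7 0.51 width 0.0287 pos [ 0.5325 -0.2268  0.2046] yaw 2.313 F [-0.3  0.9  0.2]
```

View pics/w9.png

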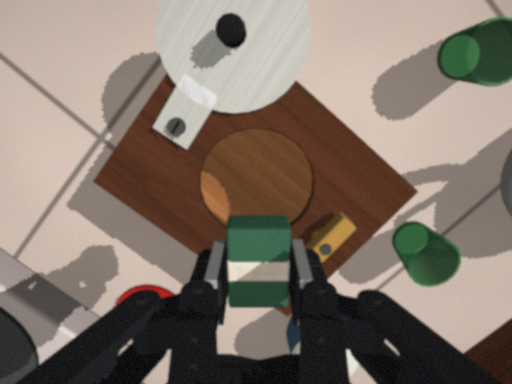

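Tablet held. The port centre shows at (257,183), with the cover and button clear of it. Lowering and releasing.

>>> move_arm --jaw '[255,255,255,255,150,150,150,150,150,150]' --dp '[[-0.001,-0.0025,0.05],[0,0,0.05],[0,0,0.04],[0,0,0],[0,0,0],[0,0,0],[0,0,0],[0,0,-0.05],[0,0,-0.06],[0,0,-0.06]]' --rotation '[[0,0,0],[0,0,0],[0,0,0],[0,0,0],[0,0,0],[0,0,0],[0,0,0],[0,0,0],[0,0,0],[0,0,0]]'

```text
clock: 19.48
position: [0.5315, -0.2298, 0.231]
tool_rot: [3.141, 0.0, 2.312]
force: [-0.0, -1.0, 0.2]
grip_width: 0.035
```

```bash
python3 - <<'E'
from h import *
T=calibration("wrist")
a=grab_frame("wrist"); cv2.imwrite("pics/w10.png",a); print(ray(T,[(257,183)],.092),bot.observe()["position"])
m,b=blobs(a,(55,60,15),(100,255,150),60)
for k in b: print(cv2.boundingRect(k))
plan((.4285,.221,.15),2.575)
plan((.4285,.221,.23),2.575)
t=grab_frame("top"); cv2.imwrite("pics/top10.png",t)
E
```

```text
[[ 0.53520198 -0.23536663  0.092     ]] [ 0.53367918 -0.22960183  0.23685069]
(387, 213, 62, 58)
(253, 168, 24, 12)
(253, 141, 26, 16)
(428, 20, 82, 63)
turn -0.0837 shift [0.4133 0.4047 0.1086] q7 0.54 width 0.0349 pos [ 0.5337 -0.2296  0.2369] yaw 2.312 F [ 2.1 -0.2  8.1]
turn -0.0837 shift [0.4133 0.4047 0.0086] q7 0.54 width 0.0349 pos [ 0.5337 -0.2296  0.2369] yaw 2.312 F [ 2.1 -0.2  8.1]
```

View pics/w10.png

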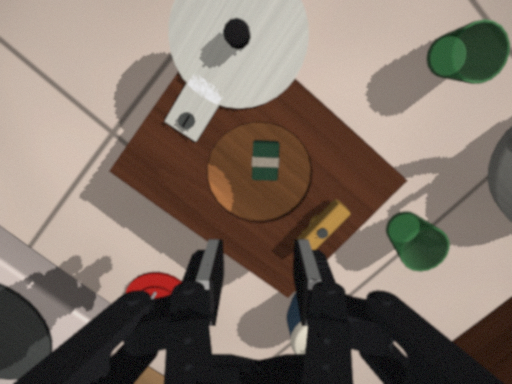

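The first tablet is inside, seen through the port at (265,160). Next: the tablet at (0.4285, 0.221).

>>> move_arm --jaw '[60,60,60,60,60,60,60,60,60,60]' --dp '[[0,0,0],[0,0,0],[0.041,0.0405,0],[0.041,0.0405,0],[0.041,0.0405,0],[0.041,0.0405,0],[0.041,0.0405,0],[0.041,0.0405,0],[0.041,0.0405,0],[0.041,0.0405,0]]' --rotation '[[0,0,-0.042],[0,0,-0.042],[0,0,0],[0,0,0],[0,0,0],[0,0,0],[0,0,0],[0,0,0],[0,0,0],[0,0,0]]'

```text
clock: 20.82
position: [0.4487, 0.1308, 0.2292]
tool_rot: [-3.142, 0.0, 2.575]
force: [0.9, 1.1, -0.4]
grip_width: 0.0651
```

>>> move_arm --jaw '[60,60,60,60,60,60]' --dp '[[0.041,0.0405,0],[0.041,0.0405,0],[0,0,0.05],[0,0,0.05],[0,0,0],[0,0,0]]' --rotation '[[0,0,0],[0,0,0],[0,0,0],[0,0,0],[0,0,0],[0,0,0]]'

```text
clock: 21.58
position: [0.4289, 0.2199, 0.1504]
tool_rot: [3.141, 0.0, 2.576]
force: [0.2, -0.5, 0.1]
grip_width: 0.0654
```

```bash
python3 look.py w11 "((.4285,.221,.006),2.575)"
```

```text
[0.5329 0.3014] 3.1 [29. 49.] [389. 223.]
[0.4253 0.2208] 2.57 [28. 44.] [256. 174.]
[0.4614 0.3161] 2.58 [32. 43.] [371. 152.]
turn 0.0001 shift [0.0015 0.0007 0.1807] q7 -0.24 width 0.0653 pos [0.4292 0.2199 0.1505] yaw 2.575 F [-0.5  0.2  1.2]
```

>>> move_arm --jaw '[60,60,60,60,60,60,255,255,255,255]' --dp '[[0.003,0,0.04],[0,0,0.05],[0,0,0.05],[0,0,0.04],[0,0,0],[0,0,0],[0,0,0],[0,0,0],[0,0,0],[0,0,0]]' --rotation '[[0,0,0],[0,0,0],[0,0,0],[0,0,0],[0,0,0],[0,0,0],[0,0,0],[0,0,0],[0,0,0],[0,0,0]]'

```text
clock: 22.88
position: [0.4272, 0.2209, 0.0061]
tool_rot: [3.141, 0.001, 2.575]
force: [-0.8, -2.6, 17.0]
grip_width: 0.0289
```

>>> move_arm --jaw '[255,255,255,255,255,255,255,255]' --dp '[[0,0,0],[0,0,-0.05],[0,0,-0.05],[0,0,-0.05],[0,0,-0.05],[0,0,-0.05],[0,0,0],[0,0,0]]' --rotation '[[0,0,0],[0,0,0],[0,0,0],[0,0,0],[0,0,0],[0,0,0],[0,0,0],[0,0,0]]'

```text
clock: 23.88
position: [0.4265, 0.2203, 0.2048]
tool_rot: [-3.141, 0.0, 2.575]
force: [-0.1, -0.2, -0.8]
grip_width: 0.0291
```

```bash
python3 look.py w12 "((.5215,-.2267,.2),2.575)"
```

```text
[0.5336 0.3015] 3.1 [28. 47.] [372. 205.]
[0.4616 0.3165] 2.57 [31. 42.] [354. 143.]
turn 0.0001 shift [-0.4004 -0.4076  0.0056] q7 -0.15 width 0.029 pos [0.4263 0.2204 0.2045] yaw 2.575 F [-1.5  0.3 -0.7]
```

>>> move_arm --jaw '[255,255,255,255,255,255,255,255,255,255]' --dp '[[-0.04,-0.0408,0],[-0.04,-0.0408,0],[-0.04,-0.0408,0],[-0.04,-0.0408,0],[-0.04,-0.0408,0],[-0.04,-0.0408,0],[-0.04,-0.0408,0],[-0.04,-0.0408,0],[-0.04,-0.0408,0],[-0.04,-0.0408,0]]' --rotation '[[0,0,0],[0,0,0],[0,0,0],[0,0,0],[0,0,0],[0,0,0],[0,0,0],[0,0,0],[0,0,0],[0,0,0]]'

```text
clock: 25.18
position: [0.5213, -0.2276, 0.2039]
tool_rot: [-3.141, -0.002, 2.576]
force: [0.4, 0.8, -0.2]
grip_width: 0.0292
```

>>> move_arm --jaw '[255,255]' --dp '[[0,0,0.02],[0,0,0.02]]' --rotation '[[0,0,0],[0,0,0]]'

```text
clock: 25.42
position: [0.5211, -0.2255, 0.1714]
tool_rot: [3.141, -0.002, 2.576]
force: [0.5, 0.7, -0.7]
grip_width: 0.029
```

```bash
python3 -c "
from h import *
plan((.5215,-.2267,.092),2.575)"
```

```text
turn 0.0004 shift [-0.0012 -0.001   0.0993] q7 0.72 width 0.029 pos [ 0.5211 -0.2255  0.1714] yaw 2.576 F [ 0.5  0.7 -0.7]
```

>>> move_arm --jaw '[255,255,255,150,150,150,150,150,150,150]' --dp '[[0,0,0.05],[0,0,0.049],[0,0,0],[0,0,0],[0,0,0],[0,0,0],[0,0,-0.05],[0,0,-0.06],[0,0,-0.06],[0,0,0]]' --rotation '[[0,0,0],[0,0,0],[0,0,0],[0,0,0],[0,0,0],[0,0,0],[0,0,0],[0,0,0],[0,0,0],[0,0,0]]'

```text
clock: 26.68
position: [0.523, -0.2265, 0.2335]
tool_rot: [3.141, 0.005, 2.575]
force: [0.4, -0.6, -0.7]
grip_width: 0.0352
```

```bash
python3 - <<'E'
from h import *
plan((.463,.3168,.15),2.57)
a=grab_frame("wrist"); t=grab_frame("top")
o=np.zeros((384,800,3),np.uint8); o[:,:512]=a; z=cv2.resize(t[120:270,90:190],None,fx=2.5,fy=2.5); o[:z.shape[0],530:530+z.shape[1]]=z
cv2.imwrite("pics/w13.png",o)
E
```

```text
turn 0.0016 shift [0.4304 0.5306 0.1044] q7 0.78 width 0.0352 pos [ 0.523  -0.2265  0.2335] yaw 2.575 F [ 0.4 -0.6 -0.7]
```

View pics/w13.png

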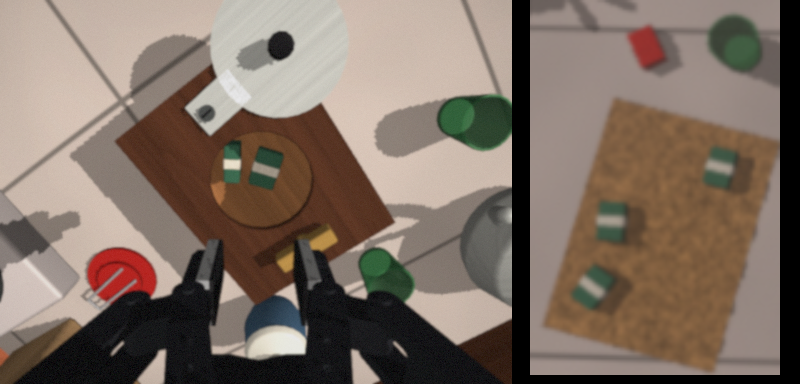

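Both tablets are inside, at (232,163) and (266,168), and the other three are undisturbed on the mat. On to C.

>>> move_arm --jaw '[60,60,60,60,60,60,60,60,60,60]' --dp '[[0.039,0.0482,0],[0.039,0.0482,0],[0.039,0.0482,0],[0.039,0.0482,0],[0.039,0.0482,0],[0.039,0.0482,0],[0.039,0.0482,0],[0.039,0.0482,0],[0.039,0.0482,0],[0.039,0.0482,0]]' --rotation '[[0,0,0],[0,0,0],[0,0,0],[0,0,0],[0,0,0],[0,0,0],[0,0,0],[0,0,0],[0,0,0],[0,0,0]]'

```text
clock: 28.02
position: [0.4644, 0.2676, 0.2288]
tool_rot: [-3.14, -0.001, 2.575]
force: [0.4, -1.4, -0.7]
grip_width: 0.0651
```

>>> move_arm --jaw '[60,60,60,60,60]' --dp '[[0.039,0.0482,0],[0,0,0.05],[0,0,0.053],[0,0,0],[0,0,0]]' --rotation '[[0,0,0],[0,0,0],[0,0,0],[0,0,0],[0,0,0]]'

```text
clock: 28.65
position: [0.4595, 0.3161, 0.1484]
tool_rot: [3.141, -0.0, 2.576]
force: [-0.3, 0.3, 1.2]
grip_width: 0.0654
```

```bash
python3 look.py w14 "((.463,.3168,.006),2.57)"
```

```text
[0.5334 0.3033] 3.11 [30. 47.] [288. 248.]
[0.4617 0.3187] 2.56 [28. 44.] [262. 179.]
turn 0.0017 shift [-0.003   0.0028  0.1786] q7 -0.31 width 0.065 pos [0.4598 0.3162 0.1488] yaw 2.575 F [ 0.3  0.3 -0.2]
```

>>> move_arm --jaw '[60,60,60,60,60,60,255,255,255,255]' --dp '[[-0.002,0.004,0.04],[0,0,0.05],[0,0,0.05],[0,0,0.038],[0,0,0],[0,0,0],[0,0,0],[0,0,0],[0,0,0],[0,0,0]]' --rotation '[[0,0,0],[0,0,0],[0,0,0],[0,0,0],[0,0,0],[0,0,0],[0,0,0],[0,0,0],[0,0,0],[0,0,0]]'

```text
clock: 29.95
position: [0.463, 0.3177, 0.0061]
tool_rot: [3.141, 0.001, 2.575]
force: [-0.5, -2.7, 12.7]
grip_width: 0.0288
```

>>> move_arm --jaw '[255,255,255,255,255,255,255,255]' --dp '[[0,0,0],[0,0,-0.05],[0,0,-0.05],[0,0,-0.05],[0,0,-0.05],[0,0,-0.05],[0,0,0],[0,0,0]]' --rotation '[[0,0,0],[0,0,0],[0,0,0],[0,0,0],[0,0,0],[0,0,0],[0,0,0],[0,0,0]]'

```text
clock: 30.95
position: [0.4624, 0.3172, 0.2047]
tool_rot: [-3.141, 0.0, 2.575]
force: [-0.3, -0.6, -0.9]
grip_width: 0.0288
```

```bash
python3 look.py w15 "((.5415,-.2277,.2),2.575)"
```

```text
turn 0.0002 shift [-0.4491 -0.5214  0.0054] q7 -0.25 width 0.0292 pos [0.4622 0.3171 0.2043] yaw 2.576 F [ 0.9  0.2 -0.8]
```

>>> move_arm --jaw '[255,255,255,255,255,255,255,255,255,255]' --dp '[[-0.041,-0.0474,0],[-0.041,-0.0474,0],[-0.041,-0.0474,0],[-0.041,-0.0474,0],[-0.041,-0.0474,0],[-0.041,-0.0474,0],[-0.041,-0.0474,0],[-0.041,-0.0474,0],[-0.041,-0.0474,0],[-0.041,-0.0474,0]]' --rotation '[[0,0,0],[0,0,0],[0,0,0],[0,0,0],[0,0,0],[0,0,0],[0,0,0],[0,0,0],[0,0,0],[0,0,0]]'

```text
clock: 32.25
position: [0.5356, -0.18, 0.2041]
tool_rot: [-3.141, -0.001, 2.576]
force: [0.7, 1.0, -0.6]
grip_width: 0.0287
```

>>> move_arm --jaw '[255,255,255]' --dp '[[-0.039,-0.0474,0],[0,0,0.02],[0,0,0.02]]' --rotation '[[0,0,0],[0,0,0],[0,0,0]]'

```text
clock: 32.62
position: [0.5415, -0.2263, 0.1714]
tool_rot: [3.141, -0.001, 2.576]
force: [1.5, 0.0, -0.5]
grip_width: 0.0291
```

```bash
python3 -c "
from h import *
plan((.5415,-.2277,.092),2.575)"
```

```text
turn 0.0003 shift [-0.0009 -0.0015  0.0993] q7 0.72 width 0.0291 pos [ 0.5415 -0.2263  0.1714] yaw 2.576 F [ 1.5  0.  -0.5]
```

>>> move_arm --jaw '[255,255,255,150,150,150,150,150,150,150]' --dp '[[0,-0.001,0.05],[0,0,0.049],[0,0,0],[0,0,0],[0,0,0],[0,0,0],[0,0,-0.05],[0,0,-0.06],[0,0,-0.06],[0,0,0]]' --rotation '[[0,0,0],[0,0,0],[0,0,0],[0,0,0],[0,0,0],[0,0,0],[0,0,0],[0,0,0],[0,0,0],[0,0,0]]'

```text
clock: 33.88
position: [0.5429, -0.2279, 0.2337]
tool_rot: [3.141, 0.005, 2.575]
force: [-0.3, 0.0, -1.3]
grip_width: 0.0351
```

```bash
python3 - <<'E'
from h import *
c=calibration("wrist"); a=grab_frame("wrist"); cv2.imwrite("pics/w16.png",a)
m,b=blobs(a,(55,60,15),(100,255,150),60)
print("port px",proj(c,[[.5315,-.2287,.03]]))
for k in b: print(cv2.boundingRect(k), ray(c,[np.array(cv2.minAreaRect(k)[0])],.03).round(3))
plan((.5360,.3022,.15),3.11)
E
```

```text
port px [[251.76479466 150.4629131 ]]
(354, 237, 55, 57) [[ 0.742 -0.176  0.03 ]]
(241, 158, 33, 21) [[ 0.554 -0.237  0.03 ]]
(215, 154, 17, 14) [[ 0.524 -0.262  0.03 ]]
(248, 132, 27, 23) [[ 0.53  -0.216  0.03 ]]
(215, 126, 16, 17) [[ 0.499 -0.246  0.03 ]]
(432, 76, 78, 57) [[ 0.617 -0.001  0.03 ]]
turn -0.1702 shift [0.0284 0.6623 0.102 ] q7 0.78 width 0.0353 pos [ 0.542  -0.2281  0.2316] yaw 2.575 F [ 0.1  0.1 -1.1]
```

>>> move_arm --jaw '[60,60,60,60,60,60,60,60,60,60]' --dp '[[0,0,0],[0,0,0],[0,0,0],[0.0026,0.06,0],[0.0026,0.06,0],[0.0026,0.06,0],[0.0026,0.06,0],[0.0026,0.06,0],[0.0026,0.06,0],[0.0026,0.06,0]]' --rotation '[[0,0,-0.0567],[0,0,-0.0567],[0,0,-0.0567],[0,0,0],[0,0,0],[0,0,0],[0,0,0],[0,0,0],[0,0,0],[0,0,0]]'

```text
clock: 35.17
position: [0.5371, 0.1097, 0.2292]
tool_rot: [-3.141, -0.001, 3.11]
force: [0.7, -0.8, -0.7]
grip_width: 0.0651
```

>>> move_arm --jaw '[60,60,60,60,60,60,60,60]' --dp '[[0.0026,0.06,0],[0.0026,0.06,0],[0.0026,0.06,0],[0.0026,0.0623,0],[0,0,0.05],[0,0,0.05],[0,0,0],[0,0,0]]' --rotation '[[0,0,0],[0,0,0],[0,0,0],[0,0,0],[0,0,0],[0,0,0],[0,0,0],[0,0,0]]'

```text
clock: 36.17
position: [0.5356, 0.3029, 0.1511]
tool_rot: [3.141, 0.0, 3.11]
force: [-0.4, -0.2, 0.2]
grip_width: 0.0652
```

```bash
python3 look.py w17 "((.5360,.3022,.006),3.11)"
```

```text
[0.5351 0.3019] 3.12 [28. 44.] [256. 178.]
turn -0.0001 shift [-0.0002 -0.0009  0.1818] q7 0.31 width 0.0652 pos [0.5359 0.3029 0.1514] yaw 3.11 F [-0.3  0.5  1.1]
```

>>> move_arm --jaw '[60,60,60,60,60,60,255,255,255,255]' --dp '[[0,-0.001,0.04],[0,0,0.05],[0,0,0.05],[0,0,0.041],[0,0,0],[0,0,0],[0,0,0],[0,0,0],[0,0,0],[0,0,0]]' --rotation '[[0,0,0],[0,0,0],[0,0,0],[0,0,0],[0,0,0],[0,0,0],[0,0,0],[0,0,0],[0,0,0],[0,0,0]]'

```text
clock: 37.48
position: [0.5359, 0.3018, 0.0062]
tool_rot: [3.141, 0.001, 3.11]
force: [-1.8, -2.8, 12.1]
grip_width: 0.0293
```

>>> move_arm --jaw '[255,255,255,255,255,255,255,255]' --dp '[[0,0,0],[0,0,-0.05],[0,0,-0.05],[0,0,-0.05],[0,0,-0.05],[0,0,-0.05],[0,0,0],[0,0,0]]' --rotation '[[0,0,0],[0,0,0],[0,0,0],[0,0,0],[0,0,0],[0,0,0],[0,0,0],[0,0,0]]'

```text
clock: 38.48
position: [0.5353, 0.3014, 0.2048]
tool_rot: [-3.141, 0.0, 3.11]
force: [-0.5, -0.8, -1.0]
grip_width: 0.0289
```

```bash
python3 look.py w18 "((.5315,-.2377,.2),3.11)"
```

```text
[0.5978 0.1862] 2.94 [30. 46.] [158. 220.]
turn -0.0 shift [-0.0167 -0.6736  0.0055] q7 0.36 width 0.0288 pos [0.5352 0.3013 0.2044] yaw 3.11 F [-0.9  0.1 -1.1]
```

>>> move_arm --jaw '[255,255,255,255,255,255,255,255,255,255]' --dp '[[-0.0015,-0.061,0],[-0.0015,-0.061,0],[-0.0015,-0.061,0],[-0.0015,-0.061,0],[-0.0015,-0.061,0],[-0.0015,-0.061,0],[-0.0015,-0.061,0],[-0.0015,-0.061,0],[-0.0015,-0.061,0],[-0.0015,-0.061,0]]' --rotation '[[0,0,0],[0,0,0],[0,0,0],[0,0,0],[0,0,0],[0,0,0],[0,0,0],[0,0,0],[0,0,0],[0,0,0]]'

```text
clock: 39.78
position: [0.5314, -0.1881, 0.2042]
tool_rot: [3.141, -0.001, 3.11]
force: [0.6, -0.4, -0.1]
grip_width: 0.029
```

>>> move_arm --jaw '[255,255,255]' --dp '[[-0.0015,-0.06,0],[0,0,0.02],[0,0,0.02]]' --rotation '[[0,0,0],[0,0,0],[0,0,0]]'

```text
clock: 40.15
position: [0.5313, -0.2338, 0.1716]
tool_rot: [3.141, -0.001, 3.11]
force: [1.0, -0.1, -0.2]
grip_width: 0.0291
```

```bash
python3 -c "
from h import *
plan((.5315,-.2347,.096),3.11)"
```

```text
turn 0.0001 shift [-0.0003 -0.0011  0.0945] q7 1.21 width 0.0291 pos [ 0.5313 -0.2338  0.1716] yaw 3.11 F [ 1.  -0.1 -0.2]
```

>>> move_arm --jaw '[255,255,255,150,150,150,150,150,150,150]' --dp '[[0,0,0.05],[0,0,0.044],[0,0,0],[0,0,0],[0,0,0],[0,0,0],[0,0,-0.05],[0,0,-0.06],[0,0,-0.06],[0,0,0]]' --rotation '[[0,0,0],[0,0,0],[0,0,0],[0,0,0],[0,0,0],[0,0,0],[0,0,0],[0,0,0],[0,0,0],[0,0,0]]'

```text
clock: 41.4
position: [0.5329, -0.2345, 0.2375]
tool_rot: [-3.139, 0.005, 3.11]
force: [-0.0, 0.4, -0.4]
grip_width: 0.0348
```

```bash
python3 - <<'E'
from h import *
c=calibration("wrist"); a=grab_frame("wrist"); cv2.imwrite("pics/w19.png",a)
m,b=blobs(a,(55,60,15),(100,255,150),60)
for k in b: print(cv2.boundingRect(k), ray(c,[np.array(cv2.minAreaRect(k)[0])],.03).round(3))
plan((.5995,.1859,.15),2.93)
E
```

```text
(291, 285, 19, 52) [[ 0.748 -0.191  0.03 ]]
(420, 190, 67, 56) [[ 0.617 -0.001  0.03 ]]
(241, 169, 32, 20) [[ 0.557 -0.237  0.03 ]]
(225, 140, 62, 30) [[ 0.524 -0.236  0.03 ]]
(238, 123, 19, 16) [[ 0.499 -0.246  0.03 ]]
turn 0.0571 shift [0.028  0.5318 0.1069] q7 1.27 width 0.0355 pos [ 0.5321 -0.2347  0.2355] yaw 3.109 F [-0.6 -0.4  0.1]
```

Last tablet D.

>>> move_arm --jaw '[60,60,60,60,60,60,60,60,60,60]' --dp '[[0,0,0],[0.0031,0.0591,0],[0.0031,0.0591,0],[0.0031,0.0591,0],[0.0031,0.0591,0],[0.0031,0.0591,0],[0.0031,0.0591,0],[0.0031,0.0591,0],[0.0031,0.0591,0],[0.0031,0.0591,0]]' --rotation '[[0,0,0.0571],[0,0,0],[0,0,0],[0,0,0],[0,0,0],[0,0,0],[0,0,0],[0,0,0],[0,0,0],[0,0,0]]'

```text
clock: 42.7
position: [0.5988, 0.1875, 0.233]
tool_rot: [-3.141, -0.001, 2.93]
force: [-0.2, -0.5, 0.8]
grip_width: 0.0652
```

>>> move_arm --jaw '[60,60,60,60]' --dp '[[0,0,0.05],[0,0,0.055],[0,0,0],[0,0,0]]' --rotation '[[0,0,0],[0,0,0],[0,0,0],[0,0,0]]'

```text
clock: 43.2
position: [0.5992, 0.1867, 0.1511]
tool_rot: [3.141, 0.0, 2.931]
force: [0.2, 0.3, 1.2]
grip_width: 0.0651
```

```bash
python3 look.py w20 "((.5995,.1859,.006),2.93)"
```

```text
[0.5993 0.1843] 2.92 [28. 44.] [256. 178.]
turn 0.0001 shift [-0.0002 -0.001   0.1819] q7 0.37 width 0.0656 pos [0.5995 0.1867 0.1515] yaw 2.93 F [-0.2  0.1 -1. ]
```

>>> move_arm --jaw '[60,60,60,60,60,60,255,255,255,255]' --dp '[[0,0.001,0.04],[0,0,0.05],[0,0,0.05],[0,0,0.041],[0,0,0],[0,0,0],[0,0,0],[0,0,0],[0,0,0],[0,0,0]]' --rotation '[[0,0,0],[0,0,0],[0,0,0],[0,0,0],[0,0,0],[0,0,0],[0,0,0],[0,0,0],[0,0,0],[0,0,0]]'

```text
clock: 44.5
position: [0.5997, 0.1871, 0.0063]
tool_rot: [3.141, 0.001, 2.93]
force: [-2.3, -3.2, 12.4]
grip_width: 0.0291
```

>>> move_arm --jaw '[255,255,255,255,255,255,255,255]' --dp '[[0,0,0],[0,0,-0.05],[0,0,-0.05],[0,0,-0.05],[0,0,-0.05],[0,0,-0.05],[0,0,0],[0,0,0]]' --rotation '[[0,0,0],[0,0,0],[0,0,0],[0,0,0],[0,0,0],[0,0,0],[0,0,0],[0,0,0]]'

```text
clock: 45.5
position: [0.599, 0.1868, 0.2048]
tool_rot: [-3.141, 0.0, 2.93]
force: [-0.0, 0.2, -1.1]
grip_width: 0.029
```

```bash
python3 look.py w21 "((.5315,-.2217,.2),2.93)"
```

```text
turn 0.0002 shift [-0.025  -0.5169  0.0055] q7 0.42 width 0.0291 pos [0.5988 0.1868 0.2044] yaw 2.931 F [ 0.2 -0.2 -0.8]
```

>>> move_arm --jaw '[255,255,255,255,255,255,255,255,255,255]' --dp '[[-0.0028,-0.0575,0],[-0.0028,-0.0575,0],[-0.0028,-0.0575,0],[-0.0028,-0.0575,0],[-0.0028,-0.0575,0],[-0.0028,-0.0575,0],[-0.0028,-0.0575,0],[-0.0028,-0.0575,0],[-0.0028,-0.0575,0],[0,0,0.02]]' --rotation '[[0,0,0],[0,0,0],[0,0,0],[0,0,0],[0,0,0],[0,0,0],[0,0,0],[0,0,0],[0,0,0],[0,0,0]]'

```text
clock: 46.8
position: [0.5312, -0.2256, 0.188]
tool_rot: [-3.141, -0.001, 2.925]
force: [0.2, 0.8, -1.1]
grip_width: 0.029
```

>>> move_arm --jaw '[255,255]' --dp '[[0,0,0.02],[0,0,0]]' --rotation '[[0,0,0],[0,0,0]]'

```text
clock: 47.05
position: [0.5317, -0.2205, 0.1716]
tool_rot: [3.141, -0.002, 2.933]
force: [0.3, 0.8, 0.3]
grip_width: 0.0293
```

```bash
python3 -c "
from h import *
plan((.5315,-.2217,.096),2.93)"
```

```text
turn 0.0008 shift [-0.0001 -0.0014  0.0945] q7 1.04 width 0.0293 pos [ 0.5317 -0.2205  0.1716] yaw 2.933 F [0.3 0.8 0.3]
```

>>> move_arm --jaw '[255,255,255,150,150,150,150,150,150,150]' --dp '[[0,-0.0014,0.05],[0,0,0.044],[0,0,0],[0,0,0],[0,0,0],[0,0,0],[0,0,-0.05],[0,0,-0.06],[0,0,-0.06],[0,0,0]]' --rotation '[[0,0,0],[0,0,0],[0,0,0],[0,0,0],[0,0,0],[0,0,0],[0,0,0],[0,0,0],[0,0,0],[0,0,0]]'

```text
clock: 48.3
position: [0.5332, -0.2231, 0.2375]
tool_rot: [-3.14, 0.005, 2.93]
force: [-0.4, -0.8, 0.0]
grip_width: 0.0349
```

```bash
python3 - <<'E'
from h import *
c=calibration("wrist"); a=grab_frame("wrist"); t=grab_frame("top")
o=np.zeros((384,800,3),np.uint8); o[:,:512]=a; z=cv2.resize(t[100:270,80:195],None,fx=2.25,fy=2.25); o[:z.shape[0],530:530+z.shape[1]]=z
cv2.imwrite("pics/w22.png",o); np.save("w22.npy",c["T"])
plan((.4516+.08*np.cos(1.695),-.2331+.08*np.sin(1.695),.18),1.695)
E
```

```text
turn 0.3932 shift [ 0.1003 -0.1009  0.0676] q7 1.1 width 0.0349 pos [ 0.5317 -0.2233  0.2341] yaw 2.93 F [-0.6 -0.8 -0.9]
```

View pics/w22.png

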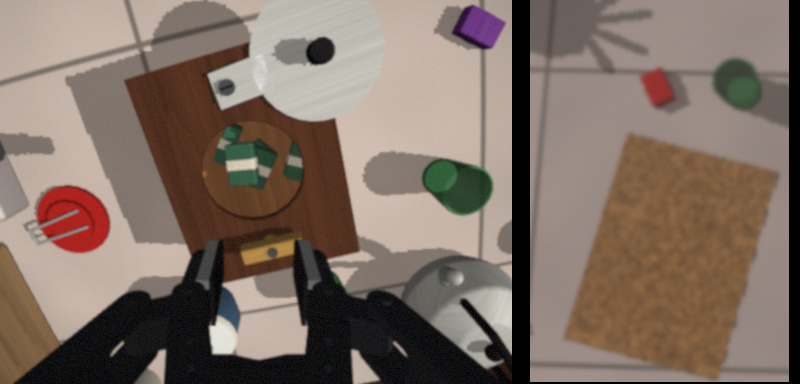

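The mat is empty. Tablets are visible in the port around (230,138), (242,163), (262,165) and (294,160), well below the top. I'll measure the knob and then close the cover.

```bash
python3 - <<'E'
from h import *
c=calibration("wrist"); c["T"]=np.load("w22.npy"); a=cv2.imread("pics/w22.png")
g=cv2.cvtColor(a,cv2.COLOR_BGR2GRAY)[20:80,295:345]; m=(g<45).astype(np.uint8)
k=max(cv2.findContours(m,0,1)[0],key=cv2.contourArea)+[295,20]; print(cv2.boundingRect(k),cv2.minAreaRect(k))
u=np.array(cv2.minAreaRect(k)[0]); P=ray(c,[u],.109)[0]; d=P[:2]-[.4516,-.2331]; print(P,np.hypot(*d),np.arctan2(d[1],d[0])-.055)
th=np.arctan2(d[1],d[0])
plan((.4516+.08*np.cos(th),-.2331+.08*np.sin(th),.18),th)
E
```

```text
(307, 38, 26, 26) ((319.8000183105469, 51.09999084472656), (22.360679626464844, 27.280029296875), 63.43495178222656)
[ 0.44013625 -0.15333442  0.109     ] 0.08058514342003238 1.6585368750221183
turn 0.3873 shift [ 0.1021 -0.1009  0.0676] q7 1.1 width 0.0349 pos [ 0.5317 -0.2233  0.2341] yaw 2.93 F [-0.6 -0.8 -0.9]
```

>>> move_arm --jaw '[140,140,140,140,140,140,140,140,140,140]' --dp '[[0,0,0],[0,0,0],[0,0,0],[0,0,0],[0,0,0],[0,0,0],[0,0,0],[0.051,-0.05,0],[0.051,-0.05,0.067],[0,0,0]]' --rotation '[[0,0,0.0557],[0,0,0.0557],[0,0,0.0557],[0,0,0.0557],[0,0,0.0557],[0,0,0.0557],[0,0,0.0557],[0,0,0],[0,0,0],[0,0,0]]'

```text
clock: 49.65
position: [0.4463, -0.1585, 0.1883]
tool_rot: [-3.135, -0.002, 1.708]
force: [1.4, -0.7, 1.1]
grip_width: 0.0382
```

>>> move_arm --jaw '[140,140]' --dp '[[0,0,0],[0,0,0]]' --rotation '[[0,0,0],[0,0,0]]'

```text
clock: 49.9
position: [0.4517, -0.1605, 0.1913]
tool_rot: [3.141, -0.0, 1.705]
force: [0.7, 0.0, 0.0]
grip_width: 0.0385
```

```bash
python3 - <<'E'
from h import *
c=calibration("wrist"); a=grab_frame("wrist"); cv2.imwrite("pics/w23.png",a)
print(proj(c,[[.441,-.1538,.109],[.4516,-.2331,.098]]))
g=cv2.cvtColor(a,cv2.COLOR_BGR2GRAY)[:290]; m=(g<45).astype(np.uint8)
for k in cv2.findContours(m,0,1)[0]:
    if 150<cv2.contourArea(k)<3000: u=np.array(cv2.minAreaRect(k)[0]); print(cv2.boundingRect(k),ray(c,[u],.109))
plan((.441,-.1538,.102),1.703)
E
```

```text
[[245.36291342 187.50413327]
 [246.98877836 271.54117369]]
(170, 251, 30, 39) [[ 0.40003924 -0.23143646  0.109     ]]
(317, 250, 33, 40) [[ 0.52083759 -0.21474424  0.109     ]]
(337, 236, 22, 21) [[ 0.52950468 -0.19323714  0.109     ]]
(205, 230, 107, 60) [[ 0.45850495 -0.21338662  0.109     ]]
(300, 220, 47, 26) [[ 0.50604901 -0.1827867   0.109     ]]
(481, 191, 31, 51) [[ 0.64316061 -0.15327363  0.109     ]]
(231, 173, 26, 32) [[ 0.44028889 -0.1545451   0.109     ]]
(419, 0, 92, 57) [[ 0.57011311 -0.02474897  0.109     ]]
turn 0.0007 shift [ 0.0099 -0.012   0.1116] q7 -0.09 width 0.0386 pos [ 0.4516 -0.1604  0.1913] yaw 1.705 F [ 0.5 -0.1 -0.3]
```

>>> move_arm --jaw '[140,140,140,140,140,178,178,178]' --dp '[[0.0097,-0.0125,0],[0,0,0.03],[0,0,0.04],[0,0,0.0416],[0,0,0],[0,0,0],[0,0,0],[0,0,0]]' --rotation '[[0,0,0],[0,0,0],[0,0,0],[0,0,0],[0,0,0],[0,0,0],[0,0,0],[0,0,0]]'

```text
clock: 50.95
position: [0.4401, -0.154, 0.1026]
tool_rot: [3.141, 0.001, 1.705]
force: [0.7, -0.8, 0.3]
grip_width: 0.0257
```

>>> move_arm --jaw '[178,178,178,178,178,178,178,178]' --dp '[[-0.0014,0.0164,0],[0,0,0],[-0.0014,0.0164,0],[0,0,0],[-0.0014,0.0164,0],[0,0,0],[-0.0014,0.0164,0],[0,0,0]]' --rotation '[[0,0,0],[0,0,0.0525],[0,0,0],[0,0,0.0525],[0,0,0],[0,0,0.0525],[0,0,0],[0,0,0.0525]]'

```text
clock: 51.95
position: [0.4925, -0.1646, 0.1017]
tool_rot: [3.141, -0.001, 1.051]
force: [-0.3, 0.2, -0.0]
grip_width: 0.0256
```

```bash
python3 - <<'E'
from h import *
s=bot.observe();print(s["position"],s["tool_rot"],s["force"],s["grip_width"])
d=s["position"][:2]-np.array([0.4516,-0.2331]);print(np.hypot(*d),np.arctan2(d[1],d[0])-.055)
E
```

```text
[ 0.4925434  -0.16460295  0.10168985] [ 3.14101185e+00 -6.39395797e-04  1.05101246e+00] [-0.33119003  0.22399976 -0.04257345] 0.025605889608493047
0.07980105108692474 0.9770405339007736
```

>>> move_arm --jaw '[178,178,178,178,178,178,178,178]' --dp '[[-0.0014,0.0164,0],[0,0,0],[-0.0014,0.0164,0],[0,0,0],[-0.0014,0.0164,0],[0,0,0],[-0.0014,0.0164,0],[0,0,0]]' --rotation '[[0,0,0],[0,0,0.0525],[0,0,0],[0,0,0.0525],[0,0,0],[0,0,0.0525],[0,0,0],[0,0,0.0525]]'

```text
clock: 52.95
position: [0.5253, -0.2053, 0.1016]
tool_rot: [3.141, 0.0, 0.392]
force: [0.0, 0.7, -0.9]
grip_width: 0.0256
```

>>> move_arm --jaw '[178,178,178,178,178,178,178,178]' --dp '[[-0.0014,0.0164,0],[0,0,0],[-0.0014,0.0164,0],[0,0,0],[0,0.003,0],[0,0.003,0],[0,0,0],[0,0,0]]' --rotation '[[0,0,0],[0,0,0.0525],[0,0,0],[0,0,0.0525],[0,0,0],[0,0,0],[0,0,0],[0,0,0]]'

```text
clock: 53.95
position: [0.5306, -0.2324, 0.1017]
tool_rot: [-3.14, 0.0, 0.067]
force: [-1.6, 10.1, 3.0]
grip_width: 0.0258
```

```bash
python3 - <<'E'
from h import *
s=bot.observe();print(s["position"],s["tool_rot"],s["force"],s["grip_width"])
d=s["position"][:2]-np.array([0.4516,-0.2331]);print(np.hypot(*d),np.arctan2(d[1],d[0])-.055)
E
```

```text
[ 0.53057596 -0.232409    0.10170234] [-3.13984710e+00  4.45559160e-04  6.66602358e-02] [-1.57906753 10.12050351  2.9666787 ] 0.025773966391169138
0.07897898154174622 -0.04625070613257301
```

Cover against its stop, with 10 N of reaction. Back off, lift and go to the button.

>>> move_arm --jaw '[140,140,140,140,140,140,140,140,140,140]' --dp '[[0,-0.006,0],[0,0,0],[0,0,-0.04],[0,0,-0.05],[0,0,0],[0,0,0],[0,0,0],[0,0,0],[0,0,0],[0,0,0]]' --rotation '[[0,0,0],[0,0,0],[0,0,0],[0,0,0],[0,0,-0.055],[0,0,-0.055],[0,0,-0.055],[0,0,-0.055],[0,0,-0.055],[0,0,-0.055]]'

```text
clock: 55.2
position: [0.5301, -0.2292, 0.1739]
tool_rot: [3.141, 0.0, 1.101]
force: [0.3, -0.5, 0.1]
grip_width: 0.0386
```

>>> move_arm --jaw '[140,140,140,140]' --dp '[[0,0,0],[0,0,0],[0,0,0],[0,0,0]]' --rotation '[[0,0,-0.055],[0,0,-0.055],[0,0,-0.0575],[0,0,0]]'

```text
clock: 55.7
position: [0.53, -0.2292, 0.1737]
tool_rot: [3.142, -0.0, 1.62]
force: [-0.5, 0.1, -0.2]
grip_width: 0.0386
```

```bash
python3 - <<'E'
from h import *
c=calibration("wrist"); a=grab_frame("wrist"); cv2.imwrite("pics/w24.png",a)
m,b=blobs(a,(15,110,90),(32,255,255),200)
for k in b:
    r=cv2.minAreaRect(k); P=ray(c,cv2.boxPoints(r),.114); e=[P[1]-P[0],P[2]-P[1]]; l=max(e,key=np.linalg.norm)
    print("button",r[0],ray(c,[r[0]],.114)[0],np.arctan2(l[1],l[0]),[np.linalg.norm(x).round(4) for x in e])
plan((.6055,-.2258,.16),1.63)
E
```

```text
button (367.63580322265625, 203.60543823242188) [ 0.60451867 -0.22165785  0.114     ] 1.6802135211452276 [np.float64(0.0632), np.float64(0.019)]
turn -0.0044 shift [-0.0014  0.0944  0.0172] q7 -0.08 width 0.0386 pos [ 0.5301 -0.2291  0.1737] yaw 1.616 F [ 1.   0.5 -0.1]
```

View pics/w24.png

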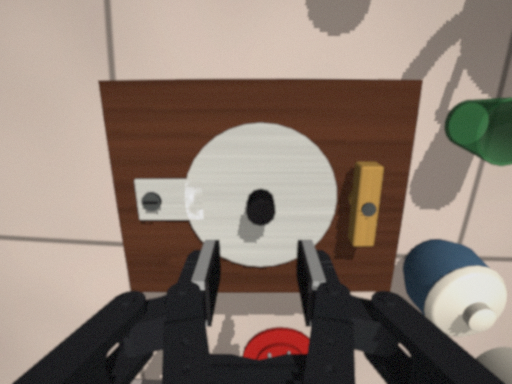

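The cover is fully closed: pivot (151,202), knob (260,207) and button screw (369,209) lie in one line. Now gripping the button.

>>> move_arm --jaw '[140,140,140,140,140,140,255,255,255,255]' --dp '[[-0.0014,0.047,0],[0,0.0474,0],[0,0,0],[0,0,0.04],[0,0,0.0484],[0,0,0],[0,0,0],[0,0,0],[0,0,0],[0,0,0]]' --rotation '[[0,0,-0.0044],[0,0,0],[0,0,0],[0,0,0],[0,0,0],[0,0,0],[0,0,0],[0,0,0],[0,0,0],[0,0,0]]' --squeeze 30

```text
clock: 57.0
position: [0.6057, -0.2258, 0.105]
tool_rot: [3.141, 0.001, 1.632]
force: [-4.8, 1.6, 5.8]
grip_width: 0.0149
```

```bash
python3 -c "
from h import *
plan((.6055,-.2258,.104),.055)"
```

```text
turn 0.502 shift [-0.0003  0.      0.0012] q7 -0.13 width 0.0149 pos [ 0.6057 -0.2258  0.105 ] yaw 1.632 F [-4.8  1.6  5.8]
```

>>> move_arm --jaw '[255,255,255,255,255,255,255,255,255,255]' --dp '[[0,0,-0.001],[0,0,0],[0,0,0],[0,0,0],[0,0,0],[0,0,0],[0,0,0],[0,0,0],[0,0,0],[0,0,0]]' --rotation '[[0,0,0.0557],[0,0,0.0557],[0,0,0.0557],[0,0,0.0557],[0,0,0.0557],[0,0,0.0557],[0,0,0.0557],[0,0,0.0557],[0,0,0.0557],[0,0,0.01]]'

```text
clock: 58.25
position: [0.6052, -0.2254, 0.105]
tool_rot: [3.141, 0.001, 0.024]
force: [-6.0, 0.3, -2.1]
grip_width: 0.0149
```

>>> move_arm --jaw '[255,255]' --dp '[[0,0,0],[0,0,0]]' --rotation '[[0,0,0],[0,0,0]]'

```text
clock: 58.5
position: [0.6051, -0.2254, 0.105]
tool_rot: [-3.142, 0.0, 0.027]
force: [-5.6, 0.1, -1.5]
grip_width: 0.015
```

```bash
python3 -c "
from h import *
plan((.6055,-.2258,.104),.055); print(bot.observe()['moment'])"
```

```text
turn -0.0089 shift [0.0004 0.0006 0.0013] q7 -1.49 width 0.015 pos [ 0.6051 -0.2254  0.105 ] yaw 0.027 F [-5.6  0.1 -1.5]
[0.08786522 1.21965367 0.50424832]
```

The button reached its stop (0.5 N m about z). Release, lift clear and check.

>>> move_arm --jaw '[140,140,140,140,140,140,140,140,140]' --dp '[[0,0,0],[0,0,0],[0,0,0],[0,0,-0.03],[0,0,-0.06],[0,0,-0.06],[-0.04,0,-0.06],[-0.06,0,-0.04],[0,0,0]]' --rotation '[[0,0,-0.008],[0,0,0],[0,0,0],[0,0,0],[0,0,0],[0,0,0],[0,0,0],[0,0,0],[0,0,0]]'

```text
clock: 59.62
position: [0.5243, -0.2309, 0.3071]
tool_rot: [3.139, -0.003, 0.05]
force: [0.5, 0.2, -0.4]
grip_width: 0.0383
```

>>> move_arm --jaw '[140,140]' --dp '[[0,0,0],[0,0,0]]' --rotation '[[0,0,0],[0,0,0]]'

```text
clock: 59.88
position: [0.5261, -0.2293, 0.3029]
tool_rot: [-3.141, 0.001, 0.053]
force: [0.4, -0.3, -0.2]
grip_width: 0.0384
```

```bash
python3 - <<'E'
from h import *
c=calibration("wrist"); a=grab_frame("wrist"); t=grab_frame("top"); print(bot.observe()["position"],bot.observe()["force"])
m,b=blobs(a,(15,110,90),(32,255,255),200)
for k in b:
    r=cv2.minAreaRect(k); P=ray(c,cv2.boxPoints(r),.114); e=[P[1]-P[0],P[2]-P[1]]; l=max(e,key=np.linalg.norm)
    print("button",r[0],ray(c,[r[0]],.114)[0],np.arctan(l[1]/l[0]),[np.linalg.norm(x).round(4) for x in e])
# cover disc centre: bright grey, low saturation, near the caddy
kp=proj(c,[[.5315,-.2287,.097]])[0]; print("port px",kp)
m2=cv2.inRange(cv2.cvtColor(a,cv2.COLOR_BGR2HSV),np.array((0,0,120)),np.array((180,60,255)))
n,l,st,ce=cv2.connectedComponentsWithStats(m2)
i=l[int(kp[1])+22,int(kp[0])]; print("disc bbox",st[i], "mid",ray(c,[(st[i][0]+st[i][2]/2, st[i][1]+st[i][2]/2)],.097))
o=np.zeros((384,800,3),np.uint8); o[:,:512]=a; z=cv2.resize(t[100:270,80:440],(288,136)); o[:136,512:]=z
cv2.imwrite("pics/final.png",o)
E
```

```text
[ 0.52605526 -0.22935186  0.30293039] [-0.46380751 -0.50547023 -0.61636445]
button (258.0, 83.0) [ 0.60654284 -0.22450108  0.114     ] 0.04493049737178749 [np.float64(0.059), np.float64(0.0154)]
port px [258.28327241 153.5004279 ]
disc bbox [ 208  103  101  126 7336] mid [[ 0.53151319 -0.22894078  0.097     ]]
```

View pics/final.png

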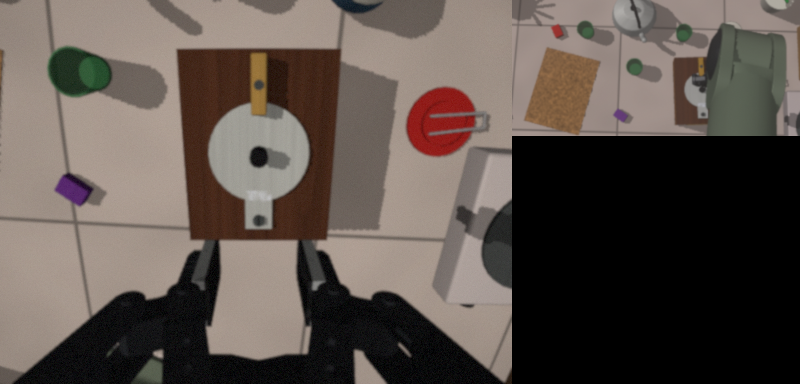

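The button is square across the rim at yaw 0.045, against about 0.05 for the caddy. The cover disc's middle lies on the port centre, the mat is empty, and the bystanders and decoys look where they were. Handing in.

```bash
python3 -c "
from workcell import workorder
print(workorder.job_done())"
```

```text
the job is handed in; nothing more can be done
None
```

The tea caddy is refilled and secured, and the job was handed in after about 60 s of robot time.

I turned the turnbutton a quarter turn clear, then swivelled the cover about 1.65 rad aside so the port was wholly uncovered. All five green tablets present went in through the port, one at a time. I then swivelled the cover back to its stop and, only after that, turned the button back to its stop.

**Last checks:**
- **Cover:** the disc's middle measured (0.5315, −0.2289), on the port centre at (0.5315, −0.2287). It pressed on its stop with about 10 N of reaction.
- **Turnbutton:** its yaw measured 0.045 rad, against about 0.05 for the caddy, so it lies square across the rim.
- **Tablets:** the mat is empty. Looking into the port before closing I made out four tablets. The fifth was not seen separately and is presumably under the top one; all five were held right up to release over the port.
- **Bystanders:** the cups, kettle, silicone lid and both decoys look where they were. The honey pot was only partly in view in the last pictures.

No check failed. Wrist forces in the readings stayed below about 17 N.

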